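# Weigh out couplings on the spring scale and hold the caddy up level

### The arm

A 6-joint arm with a two-finger parallel gripper is mounted at the origin on the work surface. World frame = base frame: x ahead of the robot, y to its left, z up, the work surface at z = 0. Lengths are in m, angles in rad, forces in N, time in s.
With the tool pointing down it reaches from about 0.375 to 0.9 m from the base axis. Payload 3.1 kg.
Tool frame: the origin (TCP) lies at the very end of the fingers, on their centre line; the grasp point (between the pads) lies 19 mm behind it; z points along the fingers, y is the line along which they close (so a half turn about z gives the same grasp; the last joint's range is limited). The gripper opens to 85 mm and grips with 20 to 120 N. Pads are 22 mm wide; open, the fingers measure 114 mm over their backs; the gripper's body (76 mm by 85 mm) begins 54 mm behind the grasp point. The pads swing forward as they close: fully open they stand 13 mm farther back than shut.
Start: joints at [-1.357, 0.527, 1.433, -0, 1.181, -0.178], TCP at [0.239, -0.577, 0.231] pointing down, gripper open.
Joint ranges: [-3.08, 3.08], [-0.75, 2.2], [0.22, 2.44], [-1.43, 4.57], [0, 2.65], [-2.85, 2.85]. Speed limits (rad/s): [2.79, 2.79, 3.14, 3.14, 3.14, 3.14].

### API

Orientations are given as a 3x3 rotation matrix whose columns are the frame's x, y, z axes.
In Python, from cell import ctrl gives the robot as it stands.
- The arm moves only by the shell command python3 -m handwheel 'ROWS' [FORCE]. ROWS is a JSON object whose one key "deltas" holds a list of rows, each an object with "delta_pos": the shift along the tool's x, y, z in units of 25 mm (1.0 is 25 mm), a list of three; "twist": the turn about the tool's z in units of 6 degrees (1.0 is 6 degrees); "gripper": the finger opening in mm, from 0 to 85.4. In form: {"deltas": [{"delta_pos": [dx, dy, dz], "twist": twist, "gripper": gripper}, ...]}. A call has 1 to 10 rows; each row is the pose to reach, as a shift and turn from the pose commanded when the call began, along the tool's axes at that moment; what a row does not reach only later rows make up. A row lasts 1/10 s, in which the tool goes at most 50 mm and 8.59 degrees, less where a joint would pass 70% of its speed; a pose out of reach is approached as far as the arm can. A call with a gripper value outside its range is refused whole. The fingers move at their own pace and stop on an object; FORCE is the grip in N (left out, the last holds). Time passes only in rows, so rows that repeat a pose let the fingers close. It gives the time, the measured TCP pose, the force, the opening and the grip force at its end, in the units of the state.
- ctrl.state(): the state, without advancing time (a new reading comes with each control period).
- ctrl.snapshot(name): name is "side" or "top" or "wrist"; returns a dict with "frame" (384x512x3 uint8, red, green, blue), "fx", "fy", "cx", "cy" (pixels), "position" and "orientation" of the camera in the world. Camera axes: x right, y up, looking along -z (the intrinsics and any distortion apply to the point x, -y, -z); pixel columns grow to the right and rows downward; lengths in m; the calibration is good to about 2 mm. A picture is of the moment at which its call begins. There is no depth.
- ctrl.close_job(): hands the job in; it is judged then, once.
Trained networks look in a picture, given as the dict that the camera call returned (one of the last four; its "shot" number tells which), for a name from the list of things; names that differ only in an ending like _2 or _b are one class to them, and where a whole thing is asked for, a point or a joint stands for the part that bears it (a point fixed in the world has none). Each returns a list of dicts, best first, with "conf" (0 to 1); they miss things now and then, are a little off and sometimes report something else, mostly with a low value. They report only what shows in the picture. A call takes as long as a camera call. They do not tell look-alikes from the thing itself.
- ctrl.silhouettes(label, picture): "mask" (384x512 bool, what is visible of it).
- ctrl.landmark_of(label, picture): "point" ([x, y, z] in m, in world coordinates, good to about 4 mm: a listed point, or the origin of a listed thing).
The state is a dict: "time_s": time; "joints": joint angles; "joint_vel": joint speeds; "tau": joint torques, N m; "position": TCP position; "ee_rot": TCP orientation; "contact_force": force on the tool from outside, world axes, zero at the start; "ft_torque": the same for the moment, N m; "opening": finger opening in m; "finger_force": force on a finger pad.
Only numpy, scipy, OpenCV 4.12 (cv2) and the standard library are available. Lean on these libraries where they do the work, as an engineer would, in place of code of your own. Each camera call takes 0.05 s, during which the arm holds its last target. There are 200 camera calls.

### The job

Put pipe couplings from the mat into the wooden caddy on the spring scale until, with your hand off everything, the scale's pointer rests between the two prongs of the black fork; leave the spare couplings standing upright. Then lift the loaded caddy about 10 cm clear of the scale pan and finish while still holding it there in the air, level and steady, with every weighed coupling still in it. Leave the small pail, the bottle and the dustpan alone.

Things in the scene. Friction and masses are not known exactly. Their poses are not given: they have to be found in the camera images.
- scale: Grey spring scale fixed to the bench, base 170 x 150 x 32 mm; origin at the centre of its underside; z up, +x towards its gauge post (125 mm tall, 10 x 12 mm, at x 122, y 34 mm). Over it a steel pan 150 x 130 x 5 mm rides on a vertical spring, its top 120 mm above the origin when up. The caddy overhangs the pan.
- pan (a joint): How far the pan has sunk, in m: 0 at its upper stop, 0.066 at the lower stop. The spring is tared: with the empty caddy the pan stays at 0; each coupling added in the caddy sinks it by about 15 mm (14 to 16), settling within about 1 s.
- pointer (a point): Middle of the dark steel pointer plate (26 x 36 mm, 4 mm thick) that is fixed to the pan and stands out past its +x edge, in front of the gauge post; it sinks with the pan and is 116 mm above the scale's origin when the pan is up.
- fork: Black two-pronged fork clipped to the gauge post, fixed: the target. Origin midway between the prongs, 9 mm behind the pointer's middle in plan; its top lies 16 mm above the origin; prongs 22 mm apart (inner faces at z +-11 mm), so a pointer within 9 mm of the origin's height is wholly between them. Its height varies: 14 to 47 mm below the pointer's first height, one to three couplings.
- caddy: Loose plywood caddy, 0.25 kg, on the pan: open tray 186 x 156 mm (x, y), rim 22 mm high, floor and walls 6 mm thick; origin at the centre of its underside, z up. Its handle bar runs along y over the middle: 16 mm wide (x), 22 mm tall, centre 93 mm above the origin, on end posts at y +-67 mm (124 mm free between). Couplings stand on either side of it, x about +-60 mm.
- mat: Cork mat 220 x 230 x 4 mm fixed to the bench, on which the four couplings stand; origin at the centre of its underside.
- coupling1: Steel pipe coupling: plain tube standing upright, outside diameter 34 mm, bore 27 mm, 50 mm tall, about 0.13 kg; all four are alike. Origin at the centre of its lower end, z along the tube.
- coupling2: Steel pipe coupling: plain tube standing upright, outside diameter 34 mm, bore 27 mm, 50 mm tall, about 0.13 kg; all four are alike. Origin at the centre of its lower end, z along the tube.
- coupling3: Steel pipe coupling: plain tube standing upright, outside diameter 34 mm, bore 27 mm, 50 mm tall, about 0.13 kg; all four are alike. Origin at the centre of its lower end, z along the tube.
- coupling4: Steel pipe coupling: plain tube standing upright, outside diameter 34 mm, bore 27 mm, 50 mm tall, about 0.13 kg; all four are alike. Origin at the centre of its lower end, z along the tube.
- small_pail: Bystander: small white pail with a red lid, 106 mm across, 100 mm tall; origin under its centre.
- bottle: Bystander: white bottle, 60 mm across, 170 mm tall; origin under its centre.
- dustpan: Bystander: red dustpan 200 x 200 mm, 40 mm high, with a handle to its -x; origin under the centre of its floor.
Things that resemble listed ones, but are neither listed nor needed, are in the scene too. Leave any yellow look-alike of the coupling2 alone.

How it is judged:
On the way:
1. With the robot touching nothing, the pointer rests between the fork's prongs (within 10 mm of its middle), the caddy on the pan and every coupling either in the caddy or standing on the bench or mat (z of pointer in the frame of fork between -0.01 and 0.01 m and velocity of joint pan between -0.01 and 0.01 m/s and contact force between each of the arm, the fingers and anything else below 0.3 N and horizontal distance between caddy and scale below 0.04 m and angle between caddy's own z axis and vertical below 0.05 rad and ((x of coupling1 in the frame of caddy between -0.089 and 0.089 m and y of coupling1 in the frame of caddy between -0.074 and 0.074 m and z of coupling1 in the frame of caddy between 0 and 0.06 m) or (height (world z) of coupling1 below 0.012 m and angle between coupling1's own z axis and vertical below 0.2 rad)) and ((x of coupling2 in the frame of caddy between -0.089 and 0.089 m and y of coupling2 in the frame of caddy between -0.074 and 0.074 m and z of coupling2 in the frame of caddy between 0 and 0.06 m) or (height (world z) of coupling2 below 0.012 m and angle between coupling2's own z axis and vertical below 0.2 rad)) and ((x of coupling3 in the frame of caddy between -0.089 and 0.089 m and y of coupling3 in the frame of caddy between -0.074 and 0.074 m and z of coupling3 in the frame of caddy between 0 and 0.06 m) or (height (world z) of coupling3 below 0.012 m and angle between coupling3's own z axis and vertical below 0.2 rad)) and ((x of coupling4 in the frame of caddy between -0.089 and 0.089 m and y of coupling4 in the frame of caddy between -0.074 and 0.074 m and z of coupling4 in the frame of caddy between 0 and 0.06 m) or (height (world z) of coupling4 below 0.012 m and angle between coupling4's own z axis and vertical below 0.2 rad))), for 0.4 s.
At the end, for the whole second after the job is handed in: The gripper holds the caddy over 60 mm above the raised pan, tilt under 0.12 rad, slower than 0.03 m/s and 0.15 rad/s; it holds a number of couplings (1 to 3, by the fork's height) that puts the pointer between the prongs; the others stand upright on mat or bench (z of caddy in the frame of scale above 0.18 m and angle between caddy's own z axis and vertical below 0.12 rad and linear speed of caddy below 0.03 m/s and angular speed of caddy below 0.15 rad/s and contact force between the fingers and caddy above 3 N and contact force between caddy and scale below 0.1 N and height (world z) of any of coupling1, coupling2, coupling3, coupling4 above 0.1 m and not (height (world z) of each of coupling1, coupling2, coupling3, coupling4 above 0.1 m) and (z of fork in the frame of scale above 0.0904 m or (height (world z) of each of coupling1, coupling2 above 0.1 m or height (world z) of each of coupling1, coupling3 above 0.1 m or height (world z) of each of coupling1, coupling4 above 0.1 m or height (world z) of each of coupling2, coupling3 above 0.1 m or height (world z) of each of coupling2, coupling4 above 0.1 m or height (world z) of each of coupling3, coupling4 above 0.1 m)) and (z of fork in the frame of scale below 0.0972 m or not (height (world z) of each of coupling1, coupling2 above 0.1 m or height (world z) of each of coupling1, coupling3 above 0.1 m or height (world z) of each of coupling1, coupling4 above 0.1 m or height (world z) of each of coupling2, coupling3 above 0.1 m or height (world z) of each of coupling2, coupling4 above 0.1 m or height (world z) of each of coupling3, coupling4 above 0.1 m)) and (z of fork in the frame of scale above 0.0748 m or (height (world z) of each of coupling1, coupling2, coupling3 above 0.1 m or height (world z) of each of coupling1, coupling2, coupling4 above 0.1 m or height (world z) of each of coupling1, coupling3, coupling4 above 0.1 m or height (world z) of each of coupling2, coupling3, coupling4 above 0.1 m)) and (z of fork in the frame of scale below 0.0828 m or not (height (world z) of each of coupling1, coupling2, coupling3 above 0.1 m or height (world z) of each of coupling1, coupling2, coupling4 above 0.1 m or height (world z) of each of coupling1, coupling3, coupling4 above 0.1 m or height (world z) of each of coupling2, coupling3, coupling4 above 0.1 m)) and ((x of coupling1 in the frame of caddy between -0.089 and 0.089 m and y of coupling1 in the frame of caddy between -0.074 and 0.074 m and z of coupling1 in the frame of caddy between 0 and 0.06 m) or (height (world z) of coupling1 below 0.012 m and angle between coupling1's own z axis and vertical below 0.2 rad)) and ((x of coupling2 in the frame of caddy between -0.089 and 0.089 m and y of coupling2 in the frame of caddy between -0.074 and 0.074 m and z of coupling2 in the frame of caddy between 0 and 0.06 m) or (height (world z) of coupling2 below 0.012 m and angle between coupling2's own z axis and vertical below 0.2 rad)) and ((x of coupling3 in the frame of caddy between -0.089 and 0.089 m and y of coupling3 in the frame of caddy between -0.074 and 0.074 m and z of coupling3 in the frame of caddy between 0 and 0.06 m) or (height (world z) of coupling3 below 0.012 m and angle between coupling3's own z axis and vertical below 0.2 rad)) and ((x of coupling4 in the frame of caddy between -0.089 and 0.089 m and y of coupling4 in the frame of caddy between -0.074 and 0.074 m and z of coupling4 in the frame of caddy between 0 and 0.06 m) or (height (world z) of coupling4 below 0.012 m and angle between coupling4's own z axis and vertical below 0.2 rad))); the arm keeps its last pose, push and grip.
It fails at once if the small pail, the bottle or the dustpan is moved more than 30 mm (distance of any of small_pail, bottle, dustpan from where it was at the start of the episode above 0.03 m).
It fails at once if the caddy is tipped more than 0.4 rad (angle between caddy's own z axis and vertical above 0.4 rad).
It also fails if it takes over 72 s, if anything falls off the work surface, if the arm or the gripper's body presses on something with over 40 N, if the wrist force passes 120 N, or if a joint passes its speed limit or range.

## Working session

There is one attempt and no reset: what is moved stays moved. The work goes in short steps, Python scripts to look and compute and a shell command to move; the robot and the scene stay as the last step left them, time stands still between calls to the robot, and variables do not carry over. Pictures are saved under pics/ and viewed, at most 10 in all, crops included, and the job is handed in when it is done.

```bash
mkdir -p pics; ls
cat > h.py <<'E'
import numpy as np, cv2
from cell import ctrl
def ray(s,u,v):
    R=np.array(s["orientation"]);d=np.array([(u-s["cx"])/s["fx"],-(v-s["cy"])/s["fy"],-1.0])
    return np.array(s["position"]),R@d
def onplane(s,u,v,z):
    p,d=ray(s,u,v);return p+d*(z-p[2])/d[2]
def proj(s,P):
    R=np.array(s["orientation"]);q=R.T@(np.array(P)-np.array(s["position"]))
    return s["cx"]+s["fx"]*q[0]/-q[2], s["cy"]-s["fy"]*q[1]/-q[2]
def save(s,n): cv2.imwrite(f"pics/{n}.png",cv2.cvtColor(s["frame"],cv2.COLOR_RGB2BGR))
E
python3 - <<'E'
from h import *
np.set_printoptions(precision=4,suppress=True)
ims=[]
for n in ("top","side"):
    s=ctrl.snapshot(n); ims.append(s["frame"]); print(n,s["position"],[k for k in s])
    for l in ("scale","pointer","fork","caddy","mat","coupling1","small_pail","bottle","dustpan"):
        for d in ctrl.landmark_of(l,s): print(n,l,round(d["conf"],2),np.array(d["point"]),np.round(proj(s,d["point"])))
    save(s,n)
print(ctrl.state())
E
```

```text
pics
top [0.4922 0.0563 1.2879] ['frame', 'fx', 'fy', 'cx', 'cy', 'position', 'orientation', 'shot']
top pointer 0.67 [ 0.6511 -0.2788  0.1153] [354. 164.]
top fork 0.63 [ 0.6386 -0.2798  0.0952] [353. 168.]
top caddy 0.92 [ 0.5225 -0.2699  0.1165] [352. 203.]
top caddy 0.52 [0.5798 0.1747 0.0046] [218. 188.]
top mat 0.65 [0.5184 0.2275 0.0001] [203. 205.]
top mat 0.39 [0.58   0.1736 0.001 ] [218. 188.]
top coupling1 0.64 [0.3309 0.3381 0.0003] [171. 259.]
top coupling1 0.59 [0.5814 0.2962 0.0029] [184. 188.]
top coupling1 0.56 [ 0.3515  0.1706 -0.0011] [219. 253.]
top coupling1 0.51 [0.4679 0.1629 0.0015] [221. 220.]
top coupling1 0.43 [0.4688 0.2873 0.0061] [186. 219.]
top coupling1 0.41 [ 0.4991  0.3961 -0.0016] [156. 211.]
top coupling1 0.4 [ 0.3542  0.265  -0.0006] [192. 252.]
top coupling1 0.38 [0.5805 0.1711 0.0032] [219. 188.]
top small_pail 0.61 [ 0.7982  0.0268 -0.0014] [259. 128.]
top small_pail 0.21 [0.5164 0.2257 0.0027] [203. 206.]
top bottle 0.69 [ 0.5729 -0.4808  0.0016] [403. 190.]
top dustpan 0.81 [ 0.4467  0.568  -0.0017] [107. 226.]
side [0.1767 1.1088 0.9679] ['f
[... 861 characters left out ...]
 0.1735 0.003 ] [238. 230.]
side small_pail 0.56 [0.7983 0.0305 0.0002] [203. 195.]
side dustpan 0.87 [ 0.4464  0.5717 -0.    ] [226. 331.]
{'time_s': 1.0, 'joints': array([-1.3565,  0.5275,  1.4327, -0.    ,  1.1814, -0.1785]), 'joint_vel': array([-0.0003, -0.0008,  0.0005,  0.0001,  0.0008,  0.0002]), 'tau': array([  0.0002, -44.2326, -17.8425,  -0.0003,   0.0008,   0.    ]), 'position': array([ 0.2392, -0.5774,  0.2313]), 'ee_rot': array([[ 0.9238,  0.3828, -0.    ],
       [ 0.3828, -0.9238,  0.    ],
       [-0.    , -0.    , -1.    ]]), 'contact_force': array([0.3317, 0.0648, 0.8554]), 'ft_torque': array([ 0.0239, -0.0305,  0.0579]), 'finger_force': 0.0, 'opening': 0.08507417849998881}
```

View pics/top.png

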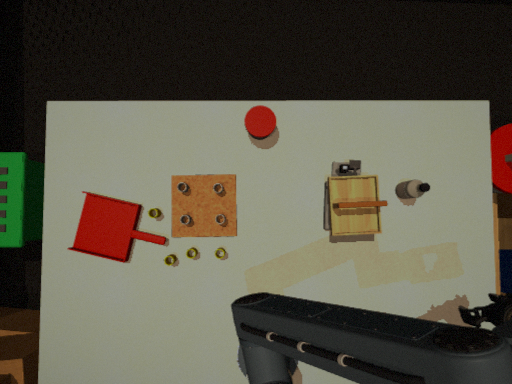

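View pics/side.png

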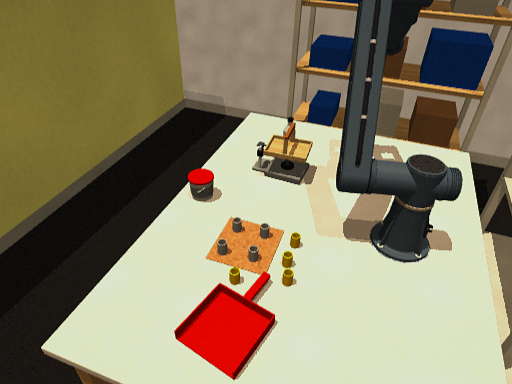

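The top view shows the four grey couplings on the mat at pixels (183,187), (218,188), (186,219) and (220,219). The yellow look-alikes are off the mat. The caddy is at (354,205) with a nearly square yaw. The side view shows the pointer and fork near (262,147). I'll move above the caddy for a close look.

```bash
python3 -m handwheel '{"deltas":[{"delta_pos":[0,0,-2],"twist":1,"gripper":85},{"delta_pos":[2,-1,-4],"twist":2,"gripper":85},{"delta_pos":[4,-2,-6],"twist":3,"gripper":85},{"delta_pos":[6,-3,-6],"twist":3.75,"gripper":85},{"delta_pos":[8,-4,-6],"twist":3.75,"gripper":85},{"delta_pos":[10,-5,-6],"twist":3.75,"gripper":85},{"delta_pos":[12,-6,-6],"twist":3.75,"gripper":85},{"delta_pos":[13,-7,-6],"twist":3.75,"gripper":85},{"delta_pos":[13,-7,-6],"twist":3.75,"gripper":85},{"delta_pos":[13,-7,-6],"twist":3.75,"gripper":85}]}'
python3 - <<'E'
from h import *
np.set_printoptions(precision=4,suppress=True)
for n in ("wrist","side","top"):
    s=ctrl.snapshot(n)
    if n=="wrist": save(s,"w1"); print(s["position"],s["orientation"])
    for l in ("pointer","fork","caddy","coupling1"):
        for d in ctrl.landmark_of(l,s): print(n,l,round(d["conf"],2),np.array(d["point"]),np.round(proj(s,d["point"])))
E
```

```text
time_s: 2.0
position: [0.4752, -0.2859, 0.3818]
ee_rot: [[1.0, 0.008, 0.002], [0.008, -1.0, 0.002], [0.002, -0.002, -1.0]]
contact_force: [-0.4, -0.4, 0.3]
opening: 0.0848
finger_force: 0.0
[ 0.5411 -0.2859  0.524 ] [[ 0.0083  0.9649  0.2624]
 [-1.      0.0083  0.0009]
 [-0.0013 -0.2624  0.965 ]]
wrist pointer 0.88 [ 0.6564 -0.2817  0.1166] [250.  21.]
wrist pointer 0.39 [ 0.5178 -0.2689  0.1254] [240. 135.]
wrist fork 0.61 [ 0.6414 -0.2775  0.0936] [247.  39.]
wrist caddy 0.78 [ 0.5186 -0.2688  0.1234] [240. 135.]
wrist coupling1 0.65 [0.357  0.17   0.0003] [ 11. 216.]
side pointer 0.54 [ 0.6556 -0.278   0.1165] [260. 143.]
side fork 0.59 [ 0.6459 -0.28    0.0954] [262. 147.]
side caddy 0.85 [ 0.5218 -0.2675  0.1208] [288. 149.]
side coupling1 0.73 [0.5803 0.2942 0.0059] [224. 251.]
side coupling1 0.71 [0.4729 0.1691 0.0043] [264. 236.]
side coupling1 0.67 [0.4904 0.3971 0.0027] [236. 281.]
side coupling1 0.63 [ 0.3582  0.2595 -0.0019] [287. 263.]
side coupling1 0.63 [0.3319 0.3342 0.0032] [288. 280.]
side coupling1 0.62 [ 0.3543  0.1579 -0.0029] [296. 244.]
side coupling1 0.54 [0.5741 0.1736 0.0037] [239. 230.]
side coupling1 0.52 [0.4696 0.2851 0.0074] [254. 257.]
top pointer 0.55 [ 0.6515 -0.2782  0.1166] [354. 164.]
top fork 0.61 [ 0.6383 -0.282   0.0949] [354. 168.]
top fork 0.48 [0.5157 0.231  0.002 ] [202. 206.]
top caddy 0.75 [ 0.522  -0.2727  0.12  ] [354. 203.]
top coupling1 0.63 [0.5794 0.1705 0.0028] [219. 188.]
top coupling1 0.6 [0.4695 0.2837 0.0068] [187. 219.]
top coupling1 0.59 [ 0.3548  0.2656 -0.002 ] [192. 252.]
top coupling1 0.58 [0.5849 0.2944 0.0027] [184. 187.]
top coupling1 0.51 [ 0.4993  0.3933 -0.002 ] [157. 211.]
top coupling1 0.49 [0.3538 0.1673 0.0004] [220. 252.]
top coupling1 0.45 [ 0.3278  0.3415 -0.0014] [171. 260.]
top coupling1 0.4 [0.4696 0.1658 0.0021] [220. 219.]
```

View pics/w1.png

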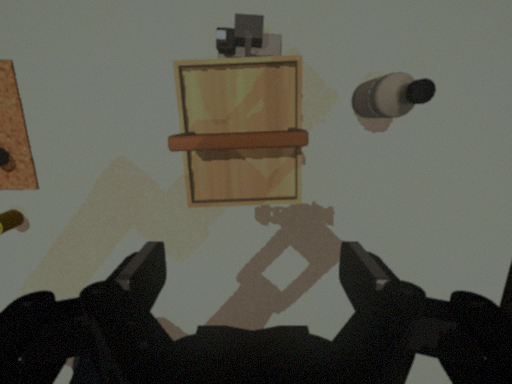

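The wrist view shows the caddy corners near (176,61), (302,55), (302,204) and (187,207). The handle runs from (171,143) to (306,137), with the pointer and fork at about (248,25) and (238,40).

Run:
```python
from h import *
np.set_printoptions(precision=4,suppress=True)
s=ctrl.snapshot("wrist")
c=[onplane(s,u,v,.142) for u,v in((176,61),(302,55),(302,204),(187,207))]
print(np.array(c),np.mean(c,0))
a,b=onplane(s,171,143,.213),onplane(s,306,137,.213); print(a,b,(a+b)/2,np.degrees(np.arctan2(-(b-a)[0],-(b-a)[1]))) # yaw of -y handle
for n in ("top","side"):
    s=ctrl.snapshot(n)
    for d in ctrl.silhouettes("coupling1",s):
        m=d["mask"]; v,u=np.nonzero(m); cu,cv=(u.min()+u.max())/2,(v.min()+v.max())/2
        print(n,round(d["conf"],2),u.mean().round(1),v.mean().round(1),len(u),onplane(s,u.mean(),v.mean(),.029))
st=ctrl.state();print(st["position"],st["time_s"])
```

```text
[[ 0.6034 -0.2003  0.142 ]
 [ 0.61   -0.3515  0.142 ]
 [ 0.424  -0.3599  0.142 ]
 [ 0.4197 -0.2027  0.142 ]] [ 0.5143 -0.2786  0.142 ]
[ 0.5122 -0.2067  0.213 ] [ 0.5184 -0.3481  0.213 ] [ 0.5153 -0.2774  0.213 ] -2.5111401560856077
top 0.6 411.3 188.3 526 [ 0.5768 -0.4998  0.029 ]
top 0.58 169.9 259.0 75 [0.3334 0.3368 0.029 ]
top 0.53 219.6 252.6 52 [0.3552 0.1658 0.029 ]
top 0.52 190.5 253.6 31 [0.3518 0.2662 0.029 ]
top 0.49 215.7 218.7 11 [0.4718 0.1795 0.029 ]
top 0.46 182.3 187.0 68 [0.5822 0.2966 0.029 ]
side 0.74 287.3 277.0 176 [0.3339 0.3425 0.029 ]
side 0.71 253.1 252.7 143 [0.4733 0.285  0.029 ]
side 0.7 287.0 258.5 151 [0.3576 0.2672 0.029 ]
side 0.63 264.2 229.6 115 [0.4763 0.1629 0.029 ]
side 0.63 236.9 224.0 124 [0.581  0.1723 0.029 ]
side 0.52 234.2 274.7 168 [0.4959 0.3966 0.029 ]
[ 0.4725 -0.2912  0.3813] 3.0
```

```bash
python3 -m handwheel '{"deltas":[{"delta_pos":[0.4,-2,0],"twist":0,"gripper":85},{"delta_pos":[0.8,-4,0],"twist":0,"gripper":85},{"delta_pos":[1.3,-6,0.5],"twist":0,"gripper":85},{"delta_pos":[1.7,-8,1.5],"twist":0,"gripper":85},{"delta_pos":[2.2,-10,3],"twist":0,"gripper":85},{"delta_pos":[2.8,-12,4.5],"twist":0,"gripper":85},{"delta_pos":[3.4,-14,6],"twist":0,"gripper":85},{"delta_pos":[3.9,-16,7.5],"twist":0,"gripper":85},{"delta_pos":[4.2,-17.8,8.5],"twist":0,"gripper":85},{"delta_pos":[4.24,-18.5,9],"twist":0,"gripper":85}]}'
python3 -m handwheel '{"deltas":[{"delta_pos":[0,0,0],"twist":0,"gripper":85},{"delta_pos":[0,0,0],"twist":0,"gripper":85},{"delta_pos":[0,0,0],"twist":0,"gripper":85}]}'
python3 - <<'E'
from h import *
np.set_printoptions(precision=4,suppress=True)
s=ctrl.snapshot("wrist"); save(s,"w2")
for d in ctrl.landmark_of("coupling1",s): print(round(d["conf"],2),np.array(d["point"]),np.round(proj(s,d["point"])))
for d in ctrl.silhouettes("coupling1",s):
    v,u=np.nonzero(d["mask"]); print(round(d["conf"],2),u.min(),u.max(),v.min(),v.max(),onplane(s,(u.min()+u.max())/2,v.mean(),.03))
st=ctrl.state();print(st["position"],proj(s,st["position"]))
E
```

```text
time_s: 4.0
position: [0.5731, 0.1398, 0.1777]
ee_rot: [[1.0, 0.0, 0.001], [0.0, -1.0, 0.0], [0.001, -0.0, -1.0]]
contact_force: [0.4, -0.5, 0.9]
opening: 0.085
finger_force: 0.0
time_s: 4.3
position: [0.573, 0.1372, 0.1795]
ee_rot: [[1.0, -0.0, 0.002], [-0.0, -1.0, -0.0], [0.002, 0.0, -1.0]]
contact_force: [0.4, 0.3, 0.5]
opening: 0.0849
finger_force: 0.0
0.83 [ 0.3296  0.3346 -0.0027] [106. 355.]
0.76 [0.4931 0.3925 0.002 ] [ 37. 245.]
0.71 [0.5852 0.2902 0.0035] [113. 168.]
0.63 [0.4727 0.1634 0.0014] [230. 260.]
0.6 [0.581  0.1761 0.005 ] [216. 172.]
0.53 [0.4706 0.2834 0.0043] [130. 263.]
0.82 96 132 251 281 [0.4813 0.2896 0.03  ]
0.78 198 234 159 199 [0.5769 0.1737 0.03  ]
0.78 0 50 232 278 [0.4953 0.3851 0.03  ]
0.68 66 123 157 197 [0.5812 0.297  0.03  ]
0.63 211 243 249 298 [0.4707 0.1649 0.03  ]
0.62 70 99 356 383 [0.3322 0.3447 0.03  ]
[0.5731 0.1367 0.18  ] (np.float64(252.74965333686197), np.float64(246.7582666571406))
```

View pics/w2.png

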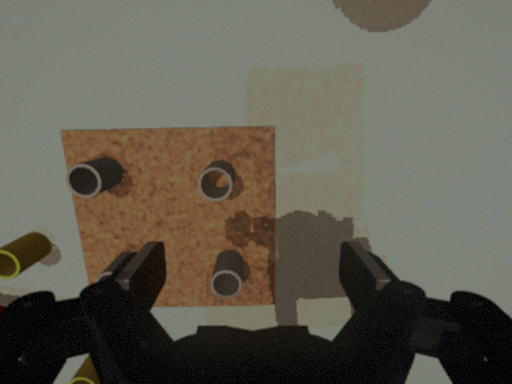

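The wrist view shows the upper coupling's rim centred at (215,182) and the near coupling's rim at (227,284). Both stand upright.

Run:
```python
from h import *
s=ctrl.snapshot("wrist")
for u,v in((215,182),(227,284)): print(onplane(s,u,v,.054))
st=ctrl.state();print(st["position"],st["joints"])
```

```text
[0.58072094 0.17120673 0.054     ]
[0.47264851 0.16252895 0.054     ]
[0.57303075 0.13672079 0.17987511] [ 4.47296938e-02  5.41517890e-01  1.57741808e+00 -1.53845101e-04
  1.02050874e+00  1.61742320e+00]
```

```bash
python3 -m handwheel '{"deltas":[{"delta_pos":[0.24,-1.4,0.5],"twist":0,"gripper":85},{"delta_pos":[0.24,-1.4,2.3],"twist":0,"gripper":85},{"delta_pos":[0.24,-1.4,4],"twist":0,"gripper":85},{"delta_pos":[0.24,-1.4,5.4],"twist":0,"gripper":85},{"delta_pos":[0.24,-1.4,6.3],"twist":0,"gripper":80},{"delta_pos":[0.24,-1.4,6.3],"twist":0,"gripper":60},{"delta_pos":[0.24,-1.4,6.3],"twist":0,"gripper":28},{"delta_pos":[0.24,-1.4,6.3],"twist":0,"gripper":28},{"delta_pos":[0.24,-1.4,6.3],"twist":0,"gripper":28},{"delta_pos":[0.24,-1.4,6.3],"twist":0,"gripper":28}]}' 40
python3 -m handwheel '{"deltas":[{"delta_pos":[0,0,0],"twist":0,"gripper":28},{"delta_pos":[0,0,0],"twist":0,"gripper":28},{"delta_pos":[0,0,0],"twist":0,"gripper":28}]}'
```

```text
time_s: 5.5
position: [0.5801, 0.173, 0.0233]
ee_rot: [[1.0, 0.0, 0.004], [0.0, -1.0, 0.0], [0.004, -0.0, -1.0]]
contact_force: [-0.1, -1.7, 7.6]
opening: 0.0325
finger_force: 40.4
time_s: 5.8
position: [0.5801, 0.1729, 0.0233]
ee_rot: [[1.0, 0.0, 0.004], [0.0, -1.0, 0.0], [0.004, -0.0, -1.0]]
contact_force: [-0.4, -1.2, 8.0]
opening: 0.0328
finger_force: 40.5
```

```bash
python3 -m handwheel '{"deltas":[{"delta_pos":[0,0,-1.2],"twist":0,"gripper":28},{"delta_pos":[0,0,-3],"twist":0,"gripper":28},{"delta_pos":[0,0.5,-4.8],"twist":0,"gripper":28},{"delta_pos":[0,1.7,-6.3],"twist":0,"gripper":28},{"delta_pos":[0,3.2,-7.5],"twist":0,"gripper":28},{"delta_pos":[0,5,-8.3],"twist":0,"gripper":28},{"delta_pos":[0,6.9,-9],"twist":0,"gripper":28},{"delta_pos":[0,8.8,-9.4],"twist":0,"gripper":28},{"delta_pos":[0,10.7,-9.6],"twist":0,"gripper":28},{"delta_pos":[0,12.6,-9.6],"twist":0,"gripper":28}]}'
python3 -m handwheel '{"deltas":[{"delta_pos":[0,1.8,0],"twist":0,"gripper":28},{"delta_pos":[0,3.4,0],"twist":0,"gripper":28},{"delta_pos":[0,4.5,0],"twist":-0.2,"gripper":28},{"delta_pos":[0,5,0],"twist":-0.4,"gripper":28},{"delta_pos":[0,5,0],"twist":-0.4,"gripper":28},{"delta_pos":[0,5,0],"twist":-0.4,"gripper":28}]}'
python3 - <<'E'
from h import *
np.set_printoptions(precision=4,suppress=True)
for n in ("wrist","side","top"):
    s=ctrl.snapshot(n)
    if n=="wrist": save(s,"w3")
    for l in ("pointer","fork","caddy"):
        for d in ctrl.landmark_of(l,s)[:1]: print(n,l,round(d["conf"],2),np.array(d["point"]),np.round(proj(s,d["point"])))
print(ctrl.state())
E
```

```text
time_s: 6.8
position: [0.5783, -0.1437, 0.2628]
ee_rot: [[1.0, 0.0, 0.003], [0.0, -1.0, -0.001], [0.003, 0.001, -1.0]]
contact_force: [0.2, -0.1, -0.8]
opening: 0.0328
finger_force: 40.2
time_s: 7.4
position: [0.5779, -0.2663, 0.261]
ee_rot: [[0.999, 0.041, -0.001], [0.041, -0.999, 0.001], [-0.001, -0.001, -1.0]]
contact_force: [0.2, -0.3, -1.1]
opening: 0.0329
finger_force: 40.3
wrist pointer 0.89 [ 0.6602 -0.2806  0.1168] [271. 100.]
wrist fork 0.58 [ 0.6421 -0.2778  0.0944] [266. 119.]
wrist caddy 0.83 [ 0.521  -0.2696  0.1234] [253. 240.]
side pointer 0.41 [ 0.6563 -0.2795  0.1169] [260. 143.]
side fork 0.5 [ 0.6456 -0.276   0.0907] [262. 149.]
side caddy 0.75 [ 0.5203 -0.2681  0.1216] [288. 149.]
top pointer 0.47 [ 0.6533 -0.2769  0.1129] [354. 163.]
top fork 0.44 [ 0.6381 -0.2777  0.0948] [352. 169.]
top caddy 0.8 [ 0.5194 -0.2714  0.1158] [353. 204.]
{'time_s': 8.0, 'joints': array([-0.6074,  0.5142,  1.3671, -0.    ,  1.2603,  0.9212]), 'joint_vel': array([-0.0022,  0.0015,  0.0002, -0.0007,  0.0004,  0.0009]), 'tau': array([  0.0672, -45.5101, -19.3222,   0.0023,   0.0039,   0.0003]), 'position': array([ 0.5785, -0.2669,  0.2612]), 'ee_rot': array([[ 0.9991,  0.0422, -0.    ],
       [ 0.0422, -0.9991,  0.    ],
       [-0.    , -0.    , -1.    ]]), 'contact_force': array([-0.306 , -0.0751, -2.4814]), 'ft_torque': array([ 0.0292, -0.0449, -0.054 ]), 'finger_force': 40.251580104231834, 'opening': 0.032743212712692996}
```

View pics/w3.png

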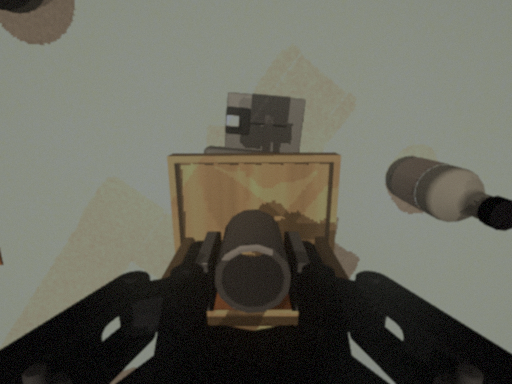

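```bash
python3 -m handwheel '{"deltas":[{"delta_pos":[0.05,0,1],"twist":0,"gripper":28},{"delta_pos":[0.05,0,2.4],"twist":0,"gripper":28},{"delta_pos":[0.05,0,3.5],"twist":0,"gripper":28},{"delta_pos":[0.05,0,4.2],"twist":0,"gripper":28},{"delta_pos":[0.05,0,4.6],"twist":0,"gripper":28},{"delta_pos":[0.05,0,4.85],"twist":0,"gripper":28},{"delta_pos":[0.05,0,4.85],"twist":0,"gripper":28},{"delta_pos":[0.05,0,4.85],"twist":0,"gripper":28},{"delta_pos":[0.05,0,4.85],"twist":0,"gripper":45},{"delta_pos":[0.05,0,4.85],"twist":0,"gripper":60}]}'
python3 -m handwheel '{"deltas":[{"delta_pos":[0,0,0],"twist":0,"gripper":64},{"delta_pos":[0,0,0],"twist":0,"gripper":64},{"delta_pos":[0,0,-0.5],"twist":0,"gripper":64},{"delta_pos":[0,0,-1.5],"twist":0,"gripper":64},{"delta_pos":[0,0,-3.5],"twist":0,"gripper":64},{"delta_pos":[0,0,-5.5],"twist":0,"gripper":80},{"delta_pos":[0,0,-6],"twist":0,"gripper":80}]}'
```

```text
time_s: 9.0
position: [0.5804, -0.2674, 0.1411]
ee_rot: [[0.999, 0.042, 0.002], [0.042, -0.999, -0.001], [0.002, 0.002, -1.0]]
contact_force: [-0.1, 0.4, 0.4]
opening: 0.0581
finger_force: 0.0
time_s: 9.7
position: [0.5826, -0.2688, 0.298]
ee_rot: [[0.999, 0.042, 0.011], [0.042, -0.999, -0.008], [0.011, 0.008, -1.0]]
contact_force: [1.3, -0.9, 0.7]
opening: 0.08
finger_force: 0.0
```

```bash
python3 -m handwheel '{"deltas":[{"delta_pos":[-1,0,-1],"twist":0,"gripper":80},{"delta_pos":[-2,0,-2],"twist":0,"gripper":80},{"delta_pos":[-2,0,-2],"twist":0,"gripper":80},{"delta_pos":[-2,0,-2],"twist":0,"gripper":80},{"delta_pos":[-2,0,-2],"twist":0,"gripper":80},{"delta_pos":[-2,0,-2],"twist":0,"gripper":80}]}'
python3 - <<'E'
from h import *
np.set_printoptions(precision=4,suppress=True)
ims=[]
for n in ("wrist","side","wrist","side","top"):
    s=ctrl.snapshot(n)
    if n!="top" and len(ims)<2: ims.append(s["frame"])
    for l in ("pointer","fork","caddy","coupling1"):
        for d in ctrl.landmark_of(l,s)[:8]:
            if l!="coupling1" or d["point"][2]>.05: print(n,l,round(d["conf"],2),np.array(d["point"]),np.round(proj(s,d["point"])))
a=ims[0][:288,130:386]; b=ims[1][110:190,230:330]
im=np.hstack([cv2.resize(a,(400,450)),cv2.resize(b,(400,320))if 0 else cv2.copyMakeBorder(cv2.resize(b,(400,320),interpolation=cv2.INTER_CUBIC),0,130,0,0,cv2.BORDER_CONSTANT)])
cv2.imwrite("pics/c4.png",im[...,::-1])
print(ctrl.state()["position"],ctrl.state()["time_s"])
E
```

```text
time_s: 10.3
position: [0.5298, -0.2686, 0.3383]
ee_rot: [[0.999, 0.042, -0.002], [0.042, -0.999, 0.002], [-0.002, -0.002, -1.0]]
contact_force: [0.7, 0.2, 0.3]
opening: 0.0799
finger_force: 0.0
wrist pointer 0.82 [ 0.6571 -0.2798  0.1024] [266.  64.]
wrist fork 0.72 [ 0.6585 -0.2784  0.1056] [265.  62.]
wrist fork 0.65 [ 0.6394 -0.2792  0.0927] [265.  81.]
wrist caddy 0.7 [ 0.5153 -0.2665  0.1112] [250. 181.]
wrist coupling1 0.86 [ 0.5808 -0.2704  0.1117] [255. 129.]
side fork 0.58 [ 0.6439 -0.277   0.0929] [262. 148.]
side caddy 0.92 [ 0.522  -0.2654  0.1059] [287. 152.]
side coupling1 0.52 [ 0.5744 -0.2684  0.1127] [276. 148.]
wrist pointer 0.77 [ 0.6569 -0.2789  0.1037] [265.  65.]
wrist pointer 0.52 [ 0.5792 -0.269   0.1136] [254. 131.]
wrist fork 0.66 [ 0.6394 -0.2798  0.0928] [264.  81.]
wrist caddy 0.94 [ 0.5178 -0.267   0.1108] [250. 179.]
wrist caddy 0.27 [ 0.6414 -0.2796  0.0944] [264.  79.]
wrist coupling1 0.9 [ 0.5817 -0.2644  0.1142] [250. 129.]
wrist coupling1 0.65 [ 0.517  -0.2679  0.1091] [251. 180.]
side fork 0.51 [ 0.6439 -0.2781  0.0916] [262. 148.]
side caddy 0.66 [ 0.5187 -0.2687  0.1042] [288. 153.]
side coupling1 0.39 [ 0.578  -0.2658  0.1145] [275. 148.]
top pointer 0.48 [ 0.6509 -0.2759  0.1006] [352. 164.]
top fork 0.6 [ 0.6413 -0.2806  0.093 ] [353. 168.]
top caddy 0.88 [ 0.5221 -0.269   0.1049] [351. 204.]
top coupling1 0.61 [ 0.5814 -0.2687  0.1108] [351. 185.]
[ 0.5297 -0.269   0.3399] 11.55
```

View pics/c4.png

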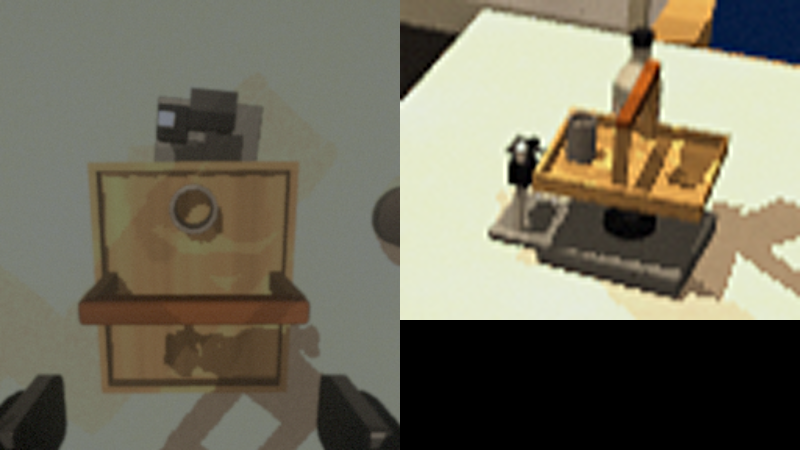

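The crop shows one coupling upright in the +x bay at (195,210). The pointer is still above the fork's middle: about 0.102 m against 0.093 m. A second coupling should bring it to about 0.087 m, which is closer to the middle, so I'll fetch the near one.

```bash
python3 -m handwheel '{"deltas":[{"delta_pos":[-0.1,-1.8,0],"twist":0,"gripper":85},{"delta_pos":[-0.3,-3.7,0],"twist":0,"gripper":85},{"delta_pos":[-0.5,-5.6,0],"twist":0,"gripper":85},{"delta_pos":[-0.7,-7.5,0.5],"twist":0,"gripper":85},{"delta_pos":[-0.9,-9.4,1.5],"twist":0,"gripper":85},{"delta_pos":[-1.1,-11.2,2.5],"twist":0,"gripper":85},{"delta_pos":[-1.3,-13,3.5],"twist":0,"gripper":85},{"delta_pos":[-1.4,-14.8,4.5],"twist":0,"gripper":85},{"delta_pos":[-1.5,-16.2,5.5],"twist":0,"gripper":85},{"delta_pos":[-1.6,-17.2,6.5],"twist":0,"gripper":85}]}' >/dev/null
python3 -m handwheel '{"deltas":[{"delta_pos":[0,-0.2,0.5],"twist":0,"gripper":85},{"delta_pos":[0,-0.2,0.5],"twist":0,"gripper":85},{"delta_pos":[0,-0.2,0.5],"twist":0,"gripper":85}]}'
python3 - <<'E'
from h import *
np.set_printoptions(precision=4,suppress=True)
s=ctrl.snapshot("wrist"); save(s,"w5")
for d in ctrl.landmark_of("coupling1",s): print(round(d["conf"],2),np.array(d["point"]),np.round(proj(s,d["point"])))
st=ctrl.state();p=st["position"];print(p,st["ee_rot"].T@(np.array([.4715,.164,.022])-p)/.025)
E
```

```text
time_s: 12.85
position: [0.4719, 0.1638, 0.1651]
ee_rot: [[0.999, 0.042, 0.0], [0.042, -0.999, -0.0], [0.0, 0.0, -1.0]]
contact_force: [-0.1, -1.0, -0.5]
opening: 0.0853
finger_force: 0.0
0.96 [0.3591 0.1679 0.0002] [244. 274.]
0.95 [0.4699 0.2829 0.0042] [139. 179.]
0.89 [0.4734 0.1629 0.0012] [253. 180.]
0.75 [ 0.5839  0.2955 -0.0009] [121.  62.]
0.71 [ 0.4941  0.3947 -0.    ] [ 32. 151.]
0.61 [ 0.3601  0.2662 -0.0018] [161. 270.]
0.6 [ 0.3347  0.3334 -0.0037] [106. 286.]
[0.4726 0.1634 0.1659] [-0.0569 -0.0275  5.7553]
```

```bash
python3 -m handwheel '{"deltas":[{"delta_pos":[0,0,1.2],"twist":0,"gripper":85},{"delta_pos":[0,0,2.8],"twist":0,"gripper":85},{"delta_pos":[0,0,4.2],"twist":0,"gripper":85},{"delta_pos":[0,0,5.2],"twist":0,"gripper":85},{"delta_pos":[0,0,5.72],"twist":0,"gripper":80},{"delta_pos":[0,0,5.72],"twist":0,"gripper":60},{"delta_pos":[0,0,5.72],"twist":0,"gripper":28},{"delta_pos":[0,0,5.72],"twist":0,"gripper":28},{"delta_pos":[0,0,5.72],"twist":0,"gripper":28},{"delta_pos":[0,0,5.72],"twist":0,"gripper":28}]}' 40
python3 -m handwheel '{"deltas":[{"delta_pos":[0,0,0],"twist":0,"gripper":28},{"delta_pos":[0,0,0],"twist":0,"gripper":28}]}'
python3 - <<'E'
from h import *
np.set_printoptions(precision=4,suppress=True)
st=ctrl.state();p=st["position"];c,si=np.cos(.043),np.sin(.043)
print(p,st["ee_rot"].T@(np.array([.519-.061*c,-.269-.061*si,.265])-p)/.025)
E
```

```text
time_s: 13.95
position: [0.4727, 0.1639, 0.0235]
ee_rot: [[0.999, 0.042, 0.003], [0.042, -0.999, 0.0], [0.003, -0.0, -1.0]]
contact_force: [-0.1, -0.3, 6.6]
opening: 0.0321
finger_force: 39.9
time_s: 14.15
position: [0.4727, 0.1639, 0.0235]
ee_rot: [[0.999, 0.042, 0.003], [0.042, -0.999, 0.0], [0.003, -0.0, -1.0]]
contact_force: [-0.6, -1.5, 6.6]
opening: 0.0322
finger_force: 39.9
[0.4727 0.1639 0.0235] [-1.2871 17.3817 -9.6651]
```

```bash
python3 -m handwheel '{"deltas":[{"delta_pos":[0,0,-1.2],"twist":0,"gripper":28},{"delta_pos":[0,0,-3],"twist":0,"gripper":28},{"delta_pos":[0,0.5,-4.8],"twist":0,"gripper":28},{"delta_pos":[-0.1,1.7,-6.3],"twist":0,"gripper":28},{"delta_pos":[-0.2,3.2,-7.5],"twist":0,"gripper":28},{"delta_pos":[-0.4,5,-8.3],"twist":0,"gripper":28},{"delta_pos":[-0.6,6.9,-9],"twist":0,"gripper":28},{"delta_pos":[-0.8,8.8,-9.5],"twist":0,"gripper":28},{"delta_pos":[-0.9,10.6,-9.7],"twist":0,"gripper":28},{"delta_pos":[-1,12.4,-9.7],"twist":0,"gripper":28}]}'
python3 -m handwheel '{"deltas":[{"delta_pos":[-0.1,1.8,0],"twist":0,"gripper":28},{"delta_pos":[-0.2,3.4,0],"twist":0,"gripper":28},{"delta_pos":[-0.3,4.5,0],"twist":0,"gripper":28},{"delta_pos":[-0.3,5,0],"twist":0,"gripper":28},{"delta_pos":[-0.3,5,0],"twist":0,"gripper":28},{"delta_pos":[-0.3,5,0],"twist":0,"gripper":28}]}'
python3 - <<'E'
from h import *
np.set_printoptions(precision=4,suppress=True)
st=ctrl.state();p=st["position"];c,si=np.cos(.043),np.sin(.043)
print(p,st["ee_rot"].T@(np.array([.519-.061*c,-.269-.061*si,.126])-p)/.025)
E
```

```text
time_s: 15.15
position: [0.4593, -0.1487, 0.266]
ee_rot: [[0.999, 0.042, 0.003], [0.042, -0.999, -0.001], [0.003, 0.002, -1.0]]
contact_force: [0.6, 0.1, -1.3]
opening: 0.0322
finger_force: 40.3
time_s: 15.75
position: [0.4569, -0.2705, 0.2642]
ee_rot: [[0.999, 0.042, -0.001], [0.042, -0.999, 0.002], [-0.001, -0.002, -1.0]]
contact_force: [-0.1, 0.4, -2.1]
opening: 0.0322
finger_force: 40.3
[ 0.4569 -0.2705  0.2642] [0.0488 0.0581 5.5296]
```

```bash
python3 -m handwheel '{"deltas":[{"delta_pos":[0.05,0.05,1],"twist":0,"gripper":28},{"delta_pos":[0.05,0.05,2.5],"twist":0,"gripper":28},{"delta_pos":[0.05,0.05,3.9],"twist":0,"gripper":28},{"delta_pos":[0.05,0.05,4.8],"twist":0,"gripper":28},{"delta_pos":[0.05,0.05,5.3],"twist":0,"gripper":28},{"delta_pos":[0.05,0.05,5.5],"twist":0,"gripper":28},{"delta_pos":[0.05,0.05,5.5],"twist":0,"gripper":28},{"delta_pos":[0.05,0.05,5.5],"twist":0,"gripper":28},{"delta_pos":[0.05,0.05,5.5],"twist":0,"gripper":45},{"delta_pos":[0.05,0.05,5.5],"twist":0,"gripper":60}]}'
python3 -m handwheel '{"deltas":[{"delta_pos":[0,0,0],"twist":0,"gripper":64},{"delta_pos":[0,0,0],"twist":0,"gripper":64},{"delta_pos":[0,0,-0.5],"twist":0,"gripper":64},{"delta_pos":[0,0,-1.5],"twist":0,"gripper":64},{"delta_pos":[0,0,-3.5],"twist":0,"gripper":64},{"delta_pos":[0,0,-5.5],"twist":0,"gripper":80},{"delta_pos":[0.5,0,-7.3],"twist":0,"gripper":80},{"delta_pos":[1.5,0,-9],"twist":0,"gripper":80},{"delta_pos":[1.5,0,-9],"twist":0,"gripper":80},{"delta_pos":[1.5,0,-9],"twist":0,"gripper":80}]}'
python3 -m handwheel '{"deltas":[{"delta_pos":[0,0,0],"twist":0,"gripper":80},{"delta_pos":[0,0,0],"twist":0,"gripper":80},{"delta_pos":[0,0,0],"twist":0,"gripper":80},{"delta_pos":[0,0,0],"twist":0,"gripper":80},{"delta_pos":[0,0,0],"twist":0,"gripper":80},{"delta_pos":[0,0,0],"twist":0,"gripper":80},{"delta_pos":[0,0,0],"twist":0,"gripper":80}]}'
python3 - <<'E'
from h import *
np.set_printoptions(precision=4,suppress=True)
ims=[]
for n in ("wrist","side","top","wrist","side"):
    s=ctrl.snapshot(n)
    if n!="top" and len(ims)<2: ims.append(s["frame"])
    if n=="wrist": save(s,"w6")
    for l in ("pointer","fork","caddy","coupling1"):
        for d in ctrl.landmark_of(l,s)[:8]:
            if l!="coupling1" or d["point"][2]>.05: print(n,l,round(d["conf"],2),np.array(d["point"]),np.round(proj(s,d["point"])))
im=np.hstack([cv2.resize(ims[0][:288,130:386],(400,450)),cv2.copyMakeBorder(cv2.resize(ims[1][110:190,230:330],(400,320),interpolation=cv2.INTER_CUBIC),0,130,0,0,cv2.BORDER_CONSTANT)])
cv2.imwrite("pics/c6.png",im[...,::-1])
st=ctrl.state();print(st["position"],st["time_s"],st["ee_rot"])
E
```

```text
time_s: 16.75
position: [0.4593, -0.2739, 0.128]
ee_rot: [[0.999, 0.042, 0.002], [0.042, -0.999, -0.002], [0.002, 0.002, -1.0]]
contact_force: [0.1, -0.2, -0.3]
opening: 0.058
finger_force: 0.0
time_s: 17.75
position: [0.4964, -0.2717, 0.3537]
ee_rot: [[0.999, 0.043, 0.002], [0.043, -0.999, -0.002], [0.002, 0.002, -1.0]]
contact_force: [-0.1, 0.7, -0.1]
opening: 0.0799
finger_force: 0.0
time_s: 18.45
position: [0.496, -0.2717, 0.3518]
ee_rot: [[0.999, 0.042, -0.0], [0.042, -0.999, 0.0], [-0.0, -0.0, -1.0]]
contact_force: [-1.0, 0.9, -0.3]
opening: 0.0802
finger_force: 0.0
wrist pointer 0.87 [ 0.6565 -0.2747  0.0883] [260.  39.]
wrist fork 0.57 [ 0.6408 -0.2801  0.0922] [263.  52.]
wrist caddy 0.94 [ 0.519  -0.2683  0.0942] [250. 150.]
wrist coupling1 0.74 [ 0.46   -0.2745  0.0958] [253. 192.]
wrist coupling1 0.71 [ 0.5812 -0.2677  0.0964] [252. 102.]
side fork 0.58 [ 0.643  -0.2797  0.092 ] [263. 148.]
side caddy 0.73 [ 0.5214 -0.267   0.091 ] [287. 155.]
side coupling1 0.68 [ 0.4592 -0.2701  0.0938] [301. 157.]
side coupling1 0.5 [ 0.5752 -0.2671  0.0973] [276. 152.]
top pointer 0.3
[... 226 characters left out ...]
269 -0.0018] [259. 128.]
top coupling1 0.63 [ 0.5802 -0.2682  0.0959] [350. 186.]
wrist pointer 0.74 [ 0.6561 -0.2795  0.088 ] [263.  40.]
wrist fork 0.8 [ 0.6404 -0.281   0.0937] [264.  53.]
wrist caddy 0.61 [ 0.5203 -0.2698  0.0976] [251. 149.]
wrist coupling1 0.67 [ 0.5813 -0.2669  0.0976] [251. 102.]
wrist coupling1 0.66 [ 0.4593 -0.2765  0.0969] [254. 193.]
side fork 0.57 [ 0.6441 -0.2774  0.0909] [262. 149.]
side caddy 0.91 [ 0.521  -0.2653  0.0928] [287. 155.]
side coupling1 0.62 [ 0.462  -0.2699  0.0967] [300. 157.]
side coupling1 0.54 [ 0.5754 -0.2667  0.0972] [276. 152.]
[ 0.496  -0.2717  0.3519] 19.7 [[ 0.9991  0.042  -0.    ]
 [ 0.042  -0.9991  0.    ]
 [-0.     -0.     -1.    ]]
```

View pics/c6.png

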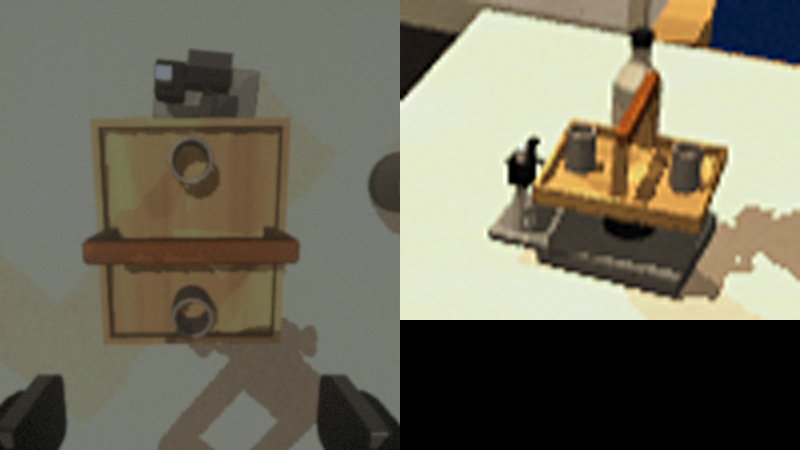

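The crop shows both couplings upright, one in each bay at (190,160) and (193,315). The pointer rests at about 0.088 m against the fork's 0.0925 m, so it is inside the prongs and step 1 holds. Next I'll turn the gripper 90° for the handle.

```bash
python3 -m handwheel '{"deltas":[{"delta_pos":[0.2,0,0],"twist":-1.4,"gripper":70},{"delta_pos":[0.5,0,0],"twist":-2.8,"gripper":70},{"delta_pos":[0.8,0,0.5],"twist":-4.2,"gripper":70},{"delta_pos":[0.95,-0.07,1],"twist":-5.6,"gripper":70},{"delta_pos":[0.95,-0.07,1.5],"twist":-7,"gripper":70},{"delta_pos":[0.95,-0.07,2],"twist":-8.4,"gripper":70},{"delta_pos":[0.95,-0.07,2.5],"twist":-9.8,"gripper":70},{"delta_pos":[0.95,-0.07,3],"twist":-11.2,"gripper":70},{"delta_pos":[0.95,-0.07,3.2],"twist":-12.6,"gripper":70},{"delta_pos":[0.95,-0.07,3.2],"twist":-14,"gripper":70}]}' >/dev/null
python3 -m handwheel '{"deltas":[{"delta_pos":[0,0,0],"twist":-1,"gripper":70},{"delta_pos":[0,0,0],"twist":-1,"gripper":70},{"delta_pos":[0,0,0],"twist":-1,"gripper":70},{"delta_pos":[0,0,0],"twist":-1,"gripper":70}]}'
python3 - <<'E'
from h import *
np.set_printoptions(precision=4,suppress=True)
for n in ("wrist","side"):
    s=ctrl.snapshot(n)
    if n=="wrist": save(s,"w7")
    for l in ("caddy",):
        for d in ctrl.landmark_of(l,s)[:1]: print(n,l,round(d["conf"],2),np.array(d["point"]),np.round(proj(s,d["point"])))
st=ctrl.state();p=st["position"];print(p,st["time_s"],st["ee_rot"],st["joints"],st["ee_rot"].T@(np.array([.5197,-.269,.1655])-p)/.025)
E
```

```text
time_s: 21.1
position: [0.5197, -0.269, 0.272]
ee_rot: [[-0.04, 0.999, 0.0], [0.999, 0.04, -0.0], [-0.0, 0.0, -1.0]]
contact_force: [-0.7, 0.7, -0.1]
opening: 0.0699
finger_force: 0.0
wrist caddy 0.74 [ 0.5167 -0.271   0.0982] [250. 181.]
side caddy 0.97 [ 0.5211 -0.2662  0.09  ] [287. 155.]
[ 0.5197 -0.269   0.2719] 21.3 [[-0.0414  0.9991  0.0001]
 [ 0.9991  0.0414 -0.    ]
 [-0.      0.0001 -1.    ]] [-0.6684  0.4293  1.4876  0.      1.2246 -0.7099] [-0.0013 -0.0004  4.2574]
```

View pics/w7.png

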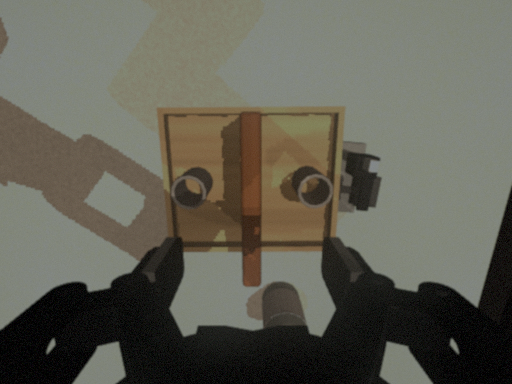

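The handle runs vertically in the picture at column 252, midway between the fingers, and both couplings are upright at (190,190) and (315,190).

```bash
python3 -m handwheel '{"deltas":[{"delta_pos":[0,0,1.2],"twist":0,"gripper":70},{"delta_pos":[0,0,2.5],"twist":0,"gripper":70},{"delta_pos":[0,0,3.5],"twist":0,"gripper":70},{"delta_pos":[0,0,4.1],"twist":0,"gripper":60},{"delta_pos":[0,0,4.25],"twist":0,"gripper":45},{"delta_pos":[0,0,4.25],"twist":0,"gripper":30},{"delta_pos":[0,0,4.25],"twist":0,"gripper":22},{"delta_pos":[0,0,4.25],"twist":0,"gripper":18},{"delta_pos":[0,0,4.25],"twist":0,"gripper":10},{"delta_pos":[0,0,4.25],"twist":0,"gripper":10}]}' 80
python3 -m handwheel '{"deltas":[{"delta_pos":[0,0,0],"twist":0,"gripper":8},{"delta_pos":[0,0,0],"twist":0,"gripper":8},{"delta_pos":[0,0,0],"twist":0,"gripper":8}]}' 80
```

```text
time_s: 22.3
position: [0.5198, -0.2694, 0.1663]
ee_rot: [[-0.042, 0.999, 0.001], [0.999, 0.042, -0.001], [-0.001, 0.001, -1.0]]
contact_force: [-1.8, -1.6, -0.2]
opening: 0.0149
finger_force: 78.9
time_s: 22.6
position: [0.5198, -0.2693, 0.1658]
ee_rot: [[-0.042, 0.999, 0.0], [0.999, 0.042, -0.001], [-0.001, 0.0, -1.0]]
contact_force: [0.2, -2.2, 0.6]
opening: 0.0146
finger_force: 79.0
```

```bash
python3 -m handwheel '{"deltas":[{"delta_pos":[0,0,-0.1],"twist":0,"gripper":8},{"delta_pos":[0,0,-0.3],"twist":0,"gripper":8},{"delta_pos":[0,0,-0.5],"twist":0,"gripper":8},{"delta_pos":[0,0,-0.8],"twist":0,"gripper":8},{"delta_pos":[0,0,-1.1],"twist":0,"gripper":8},{"delta_pos":[0,0,-1.4],"twist":0,"gripper":8},{"delta_pos":[0,0,-1.7],"twist":0,"gripper":8},{"delta_pos":[0,0,-2],"twist":0,"gripper":8},{"delta_pos":[0,0,-2.3],"twist":0,"gripper":8},{"delta_pos":[0,0,-2.6],"twist":0,"gripper":8}]}' 80
python3 -m handwheel '{"deltas":[{"delta_pos":[0,0,-0.3],"twist":0,"gripper":8},{"delta_pos":[0,0,-0.6],"twist":0,"gripper":8},{"delta_pos":[0,0,-0.9],"twist":0,"gripper":8},{"delta_pos":[0,0,-1.2],"twist":0,"gripper":8},{"delta_pos":[0,0,-1.5],"twist":0,"gripper":8},{"delta_pos":[0,0,-1.8],"twist":0,"gripper":8},{"delta_pos":[0,0,-2.1],"twist":0,"gripper":8},{"delta_pos":[0,0,-2.4],"twist":0,"gripper":8},{"delta_pos":[0,0,-2.5],"twist":0,"gripper":8},{"delta_pos":[0,0,-2.55],"twist":0,"gripper":8}]}' 80
python3 -m handwheel '{"deltas":[{"delta_pos":[0,0,0],"twist":0,"gripper":8},{"delta_pos":[0,0,0],"twist":0,"gripper":8},{"delta_pos":[0,0,0],"twist":0,"gripper":8},{"delta_pos":[0,0,0],"twist":0,"gripper":8},{"delta_pos":[0,0,0],"twist":0,"gripper":8},{"delta_pos":[0,0,0],"twist":0,"gripper":8}]}' 80
python3 - <<'E'
from h import *
np.set_printoptions(precision=4,suppress=True)
ims=[]
for n in ("wrist","side"):
    s=ctrl.snapshot(n); ims.append(s["frame"])
    for l in ("caddy","coupling1"):
        for d in ctrl.landmark_of(l,s)[:9]: print(n,l,round(d["conf"],2),np.array(d["point"]),np.round(proj(s,d["point"])))
im=np.hstack([cv2.resize(ims[0],(400,300)),cv2.resize(ims[1][80:200,200:360],(400,300))])
cv2.imwrite("pics/c8.png",im[...,::-1])
st=ctrl.state();print(st["position"],st["time_s"],st["contact_force"],st["ft_torque"])
E
```

```text
time_s: 23.6
position: [0.5195, -0.2687, 0.2311]
ee_rot: [[-0.042, 0.999, -0.0], [0.999, 0.042, 0.001], [0.001, -0.0, -1.0]]
contact_force: [-0.6, -1.3, -5.0]
opening: 0.0147
finger_force: 78.2
time_s: 24.6
position: [0.5198, -0.269, 0.2948]
ee_rot: [[-0.042, 0.999, 0.0], [0.999, 0.042, -0.0], [-0.0, 0.0, -1.0]]
contact_force: [0.1, -0.1, -5.9]
opening: 0.0152
finger_force: 78.3
time_s: 25.2
position: [0.5197, -0.2689, 0.2943]
ee_rot: [[-0.042, 0.999, -0.0], [0.999, 0.042, 0.0], [0.0, -0.0, -1.0]]
contact_force: [-0.0, 0.1, -4.6]
opening: 0.0149
finger_force: 78.3
wrist caddy 0.95 [ 0.5145 -0.2692  0.2211] [246. 206.]
wrist coupling1 0.95 [ 0.581  -0.2662  0.2245] [334. 207.]
wrist coupling1 0.67 [ 0.4597 -0.2737  0.2236] [174. 210.]
side caddy 0.86 [ 0.521  -0.2679  0.2203] [290. 129.]
side coupling1 0.72 [0.4929 0.3946 0.0009] [235. 280.]
side coupling1 0.72 [0.5175 0.2277 0.0013] [247. 244.]
side coupling1 0.66 [ 0.3587  0.261  -0.0008] [287. 263.]
side coupling1 0.65 [ 0.5798 -0.2676  0.224 ] [277. 126.]
side coupling1 0.63 [0.583  0.2924 0.0038] [223. 251.]
side coupling1 0.49 [0.4684 0.2826 0.0064] [255. 257.]
side coupling1 0.49 [ 0.3547  0.1609 -0.0005] [296. 244.]
side coupling1 0.47 [ 0.4599 -0.2681  0.2239] [304. 131.]
side coupling1 0.46 [0.3334 0.3376 0.002 ] [287. 281.]
[ 0.5197 -0.269   0.2944] 25.5 [-0.3891 -0.1226 -4.6007] [ 0.0119 -0.038   0.013 ]
```

View pics/c8.png

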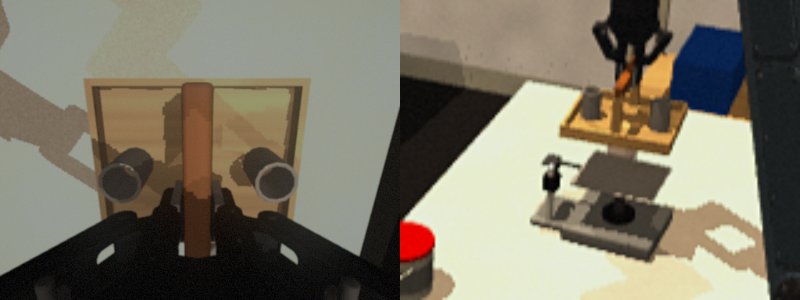

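The picture shows the caddy held level about 10 cm over the pan, with a coupling upright in each bay at (125,175) and (270,175). The measured caddy height is 0.22 m. The landmarks show the two spare couplings still on the mat, at (0.583,0.292) and (0.468,0.283).

```bash
python3 -c "
from cell import ctrl; print(ctrl.close_job())"
```

```text
the job is handed in; nothing more can be done
None
```

I handed the job in at about 25.5 s: two couplings put the pointer between the fork's prongs by camera measurement (about 5 mm below the middle), and the loaded caddy is held level about 10 cm above the pan, with both spare couplings still on the mat; no verdict came back.

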